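Lay out timing-drive parts on their silhouette boards

TASK

Lay out the four timing-drive parts for inspection: set each one, right side up, on the blue board whose white silhouette has its shape and size (big sprocket, small sprocket, chain guide, red bracket), so that it lies flat inside the silhouette, the two long parts lined up with theirs. Leave the green valve spring and the brass bearing where they stand, and let go of everything.

Things in the scene. Friction and masses are not known exactly. Their poses are not given: they have to be found in the camera images.
- big_sprocket: Loose large steel sprocket lying flat, hub up: toothed plate 80 mm in diameter and 8 mm thick with 20 teeth and five dark dots, and on it a central round hub 34 mm in diameter that reaches up to 36 mm above the underside, solid, with a black bore painted on top. Grip the hub. Origin at the centre of the underside, z up; any yaw, which does not matter. 0.2 to 0.45 kg.
- small_sprocket: Loose small steel sprocket lying flat, hub up: toothed plate 54 mm in diameter and 8 mm thick with 13 teeth, and on it a central round hub 26 mm in diameter that reaches up to 36 mm above the underside, black bore painted on top. Grip the hub. Origin at the centre of the underside, z up; any yaw, which does not matter. 0.1 to 0.2 kg.
- chain_guide: Loose straight chain guide, a bar 110 mm long (its x) and 24 mm wide (its y): orange body 18 mm high with a black wear strip 12 mm wide on top, 24 mm high in all, lying flat with the strip up. Grip the orange body across its width. Origin at the centre of the underside, z up; any yaw; the same after a half turn. 0.07 to 0.14 kg.
- bracket: Loose red steel bracket: base plate 80 mm (its x) by 50 mm (its y), 6 mm thick, lying flat, with an upright rib on its middle line, 56 mm long (along x), 10 mm thick (across y), its top 37 mm above the underside. Grip the rib across its thickness. Origin at the centre of the underside, z up; any yaw; the same after a half turn. 0.17 to 0.34 kg.
- board_big: Fixed blue board, 92 mm along its x, 122 mm along its y, 6 mm thick, with a white silhouette painted on its top in the middle: a toothed disc 90 mm in diameter with a blue dot in the centre. Place of the big sprocket. Origin at the centre of the board's underside (the top face and silhouette are at z = 6 mm); lies flat, its yaw varies by up to about 15 degrees.
- board_small: Fixed blue board, 92 mm along its x, 122 mm along its y, 6 mm thick, with a white silhouette painted on its top in the middle: a toothed disc 64 mm in diameter with a blue dot in the centre. Place of the small sprocket. Origin at the centre of the board's underside (the top face and silhouette are at z = 6 mm); lies flat, its yaw varies by up to about 15 degrees.
- board_guide: Fixed blue board, 92 mm along its x, 122 mm along its y, 6 mm thick, with a white silhouette painted on its top in the middle: a narrow bar 118 mm long (along the board's y) and 34 mm wide with two blue dots. Place of the chain guide, its x along the board's y, either way round. Origin at the centre of the board's underside (the top face and silhouette are at z = 6 mm); lies flat, its yaw varies by up to about 15 degrees.
- board_bracket: Fixed blue board, 92 mm along its x, 122 mm along its y, 6 mm thick, with a white silhouette painted on its top in the middle: a rectangle 90 mm long (along the board's y) and 60 mm wide with a blue stripe along its middle. Place of the bracket, its x along the board's y, either way round. Origin at the centre of the board's underside (the top face and silhouette are at z = 6 mm); lies flat, its yaw varies by up to about 15 degrees.
- spring: Bystander: loose green valve spring standing upright, 30 mm in diameter, 48 mm high, among the parts. Origin at the centre of its underside. Not to be disturbed.
- bearing: Bystander: loose brass ball bearing lying flat, 32 mm in diameter, 12 mm high, among the parts. Origin at the centre of its underside. Not to be disturbed. (A copper-coloured hex nut of similar size, 30 mm across and 16 mm high, lies among the parts too; nothing depends on it.)
Things that resemble listed ones, but are neither listed nor needed, are in the scene too. Several things have the shape of the bracket; the one meant has the colours described above.

How it is judged:
At the end, for the whole second after the job is handed in: Each part rests released and still on its own board: upright within 0.1 rad, flat on the top (underside 3 to 10 mm above the board's underside), centre within 12 mm of the board's centre; chain guide and bracket along their silhouettes within 0.25 rad, either way round (horizontal distance between big_sprocket and board_big below 0.012 m and z of big_sprocket in the frame of board_big between 0.003 and 0.01 m and angle between each of big_sprocket, small_sprocket, chain_guide, bracket's own z axis and vertical below 0.1 rad and linear speed of each of big_sprocket, small_sprocket, chain_guide, bracket below 0.02 m/s and angular speed of each of big_sprocket, small_sprocket, chain_guide, bracket below 0.2 rad/s and contact force between each of big_sprocket, small_sprocket, chain_guide, bracket and the fingers below 0.1 N and horizontal distance between small_sprocket and board_small below 0.012 m and z of small_sprocket in the frame of board_small between 0.003 and 0.01 m and horizontal distance between chain_guide and board_guide below 0.012 m and z of chain_guide in the frame of board_guide between 0.003 and 0.01 m and horizontal distance between bracket and board_bracket below 0.012 m and z of bracket in the frame of board_bracket between 0.003 and 0.01 m and angle between the x axis of chain_guide and the y axis of board_guide, either way round below 0.25 rad and angle between the x axis of bracket and the y axis of board_bracket, either way round below 0.25 rad); the robot touches nothing.
It fails at once if the valve spring was shifted by more than 25 mm (distance of spring from where it was at the start of the episode above 0.025 m).
It fails at once if the bearing was shifted by more than 25 mm (distance of bearing from where it was at the start of the episode above 0.025 m).
It also fails if it takes over 99 s, if anything falls off the work surface, if the arm or the gripper's body presses on something with over 40 N, if the wrist force passes 120 N, or if a joint passes its speed limit or range.

ROBOT

A 6-joint arm with a two-finger parallel gripper is mounted at the origin on the work surface. World frame = base frame: x ahead of the robot, y to its left, z up, the work surface at z = 0. Lengths are in m, angles in rad, forces in N, time in s.
With the tool pointing down it reaches from about 0.275 to 1 m from the base axis. Payload 8.4 kg.
Tool frame: the origin (TCP) lies at the very end of the fingers, on their centre line; the grasp point (between the pads) lies 19 mm behind it (tcp_to_grasp is the distance from the TCP to the grasp point, in m); z points along the fingers, y is the line along which they close (so a half turn about z gives the same grasp; the last joint's range is limited). The gripper opens to 85 mm and grips with 20 to 120 N. Pads are 22 mm wide; open, the fingers measure 114 mm over their backs; the gripper's body (76 mm by 85 mm) begins 54 mm behind the grasp point. The pads swing forward as they close: fully open they stand 13 mm farther back than shut.
Start: joints at [-1.112, 0.353, 1.633, -0, 1.155, -0.002], TCP at [0.278, -0.56, 0.231] pointing down, gripper open.
Joint ranges: [-2.63, 2.63], [-0.92, 2.1], [0.06, 2.66], [-1.3, 4.44], [0, 2.69], [-3.02, 3.02]. Speed limits (rad/s): [2.22, 2.22, 2.79, 3.14, 3.14, 3.14].

INTERFACE

Orientations are given as a 3x3 rotation matrix whose columns are the frame's x, y, z axes.
In Python, from station import get_obs, snapshot, calibration, close_job, tcp_to_grasp gives the robot as it stands.
- The arm moves only by the tool play_rows, never from a script. Its argument "deltas" is a list of rows, each an object with "gripper": the opening, from -1 (shut) to 1 (fully open); "slide": the shift along the tool's x, y, z in m, a list of three; "twist": the turn about the tool's z in rad. A call has 1 to 5 rows; each row is the pose to reach, as a shift and turn from the pose commanded when the call began, along the tool's axes at that moment; what a row does not reach only later rows make up. A row lasts 1/10 s, in which the tool goes at most 50 mm and 8.59 degrees, less where a joint would pass 70% of its speed; a pose out of reach is approached as far as the arm can. A call with a gripper value outside its range is refused whole. The fingers move at their own pace and stop on an object; "newtons" is the grip in N (left out, the last holds). Time passes only in rows, so rows that repeat a pose let the fingers close. It gives the time, the measured TCP pose, the force, the opening and the grip force at its end, in the units of the state.
- get_obs(): the state, without advancing time (a new reading comes with each control period).
- snapshot(name): name is "scene" or "top" or "wrist"; returns the picture (480x640x3 uint8, red, green, blue); there is no depth.
- calibration(name): a dict with "fov_y" (degrees; the focal length in pixels is half the picture's height over the tangent of half this angle, whatever the lens; pixels are square), "cx", "cy" (the principal point, pixels), "rvec" (rotation vector, rad) and "tvec" (3), from world to camera coordinates, as OpenCV has them. Camera axes: x right, y down, z forward; pixel columns grow to the right and rows downward; lengths in m; the calibration is good to about 2 mm. A picture is of the moment at which its call begins: read the wrist's pose just before it. calibration takes no time and is no camera call; for the wrist camera it gives the pose at the moment of the call.
- close_job(): hands the job in; it is judged then, once.
The state is a dict: "time": time; "joint_pos": joint angles; "qd": joint speeds; "tau": joint torques, N m; "tool_pos": TCP position; "tool_rot": TCP orientation; "wrist_force": force on the tool from outside, world axes, zero at the start; "moment": the same for the moment, N m; "opening": finger opening in m; "grip_force": force on a finger pad.
Only numpy, scipy, OpenCV 4.12 (cv2) and the standard library are available. Lean on these libraries where they do the work, as an engineer would, in place of code of your own. Each camera call takes 0.05 s, during which the arm holds its last target. There are 200 camera calls.

## Working session

There is one attempt and no reset: what is moved stays moved. The work goes in short steps, Python scripts to look and compute and a tool call to move; the robot and the scene stay as the last step left them, time stands still between calls to the robot, and variables do not carry over. Pictures are saved under pics/ and viewed, at most 14 in all, crops included, and the job is handed in when it is done.

Besides the shell and the picture viewer there is one more tool, called after "Emit:" in YAML: its name, and indented under it one key for each argument. play_rows: Moves the arm, as the interface text tells. Its arguments: {"type":"object","properties":{"deltas":{"type":"array","items":{"type":"object","properties":{"gripper":{"type":"number"},"slide":{"type":"array","items":{"type":"number"}},"twist":{"type":"number"}}}},"newtons":{"type":"number"}},"required":["deltas"]}

```bash
mkdir -p pics; ls
python3 - <<'E'
from station import *
import cv2
o=get_obs();print(o['time'],o['tool_pos'],o['tool_rot'],o['opening'],tcp_to_grasp)
for n in('top','scene'):
    print(calibration(n)); cv2.imwrite(f'pics/{n}0.png',snapshot(n)[:,:,::-1])
E
```

```text
pics
0.0 [ 0.27770255 -0.55940002  0.2305725 ] [[ 8.95695049e-01  4.44668413e-01 -6.16997164e-04]
 [ 4.44668841e-01 -8.95694250e-01  1.19692194e-03]
 [-2.04074304e-05 -1.34643647e-03 -9.99999093e-01]] 0.08529880881294 0.0187
{'fov_y': 48.014276768939595, 'cx': 329.98975120781387, 'cy': 240.82414027264164, 'rvec': array([ 2.15962433, -2.19170884,  0.11538945]), 'tvec': array([-0.02001098,  0.53668511,  1.16064501])}
{'fov_y': 55.087613227818146, 'cx': 328.98755861426474, 'cy': 240.92129676318555, 'rvec': array([ 2.13210625,  0.91033462, -0.42674532]), 'tvec': array([-0.37011959, -0.23662135,  1.23868403])}
```

View pics/top0.png

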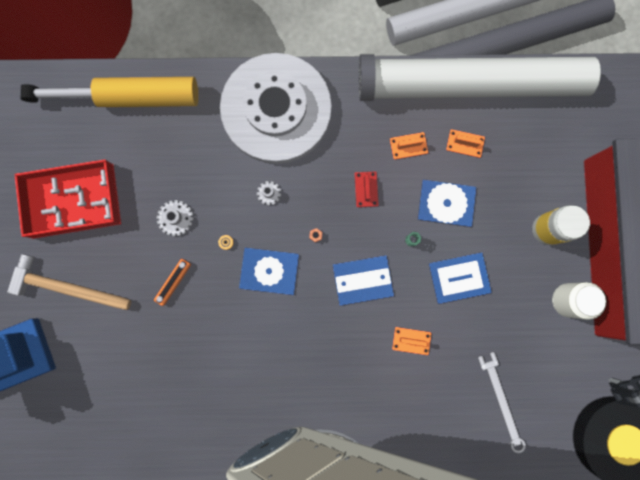

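View pics/scene0.png

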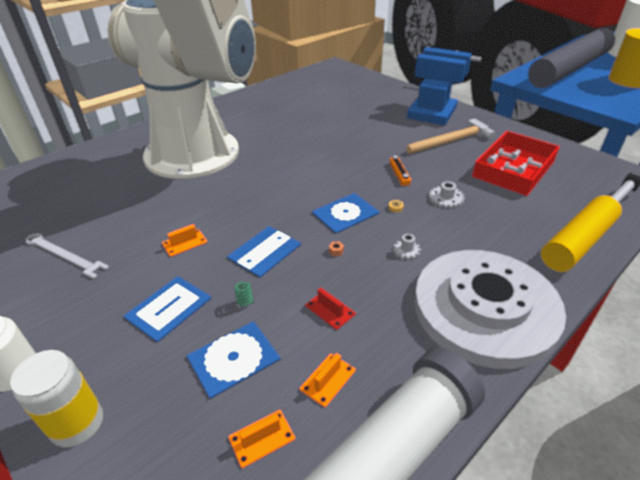

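The top view shows everything: big sprocket at about (175,217), small sprocket (268,193), guide (172,282), red bracket (367,189). The boards are at (447,203) for big, (269,271) for small, (363,280) for guide and (460,278) for bracket. The spring is at (414,239), the bearing at (226,242) and the nut at (316,235). Next I'll measure them by colour.

```bash
cat > h.py <<'E'
import numpy as np,cv2
from station import *
def cam(n):
    c=calibration(n);f=240/np.tan(np.radians(c['fov_y']/2))
    return f,c['cx'],c['cy'],cv2.Rodrigues(np.array(c['rvec']))[0],np.array(c['tvec'])
def world(C,u,v,z):
    f,cx,cy,R,t=C
    o=-R.T@t; d=R.T@np.array([(u-cx)/f,(v-cy)/f,1]); return (o+d*(z-o[2])/d[2])[:2]
def pix(C,p):
    f,cx,cy,R,t=C; q=R@np.array(p)+t; return np.array([cx+f*q[0]/q[2],cy+f*q[1]/q[2]])
def delta(xy,yaw=None,z=None):
    "slide (tool axes) to TCP xy,z ; twist so that tool y axis (closing) is at world angle yaw (mod pi)"
    o=get_obs();R=np.array(o['tool_rot']);p=np.array(o['tool_pos'])
    d=np.array([*xy,p[2] if z is None else z])-p
    s=R.T@d; tw=None
    if yaw is not None:
        a=np.arctan2(R[1,1],R[0,1]); tw=-((yaw-a+np.pi/2)%np.pi-np.pi/2)
    print('t',o['time'],'slide',s.round(4),'twist',tw,'j6',o['joint_pos'][5],'tcp',p.round(4))
E
python3 - <<'E'
from h import *
C=cam('top');im=cv2.imread('pics/top0.png');hsv=cv2.cvtColor(im,cv2.COLOR_BGR2HSV)
print('cam',-C[3].T@C[4])
def comps(m,z,lo,name,box=(140,130,510,360)):
    k=np.zeros_like(m);k[box[1]:box[3],box[0]:box[2]]=m[box[1]:box[3],box[0]:box[2]]
    for c in cv2.findContours(k,cv2.RETR_EXTERNAL,cv2.CHAIN_APPROX_NONE)[0]:
        if cv2.contourArea(c)<lo: continue
        r=cv2.minAreaRect(c);b=cv2.boxPoints(r);w=np.array([world(C,*p,z) for p in b])
        e=w[1]-w[0];g=w[2]-w[1]; l=e if np.hypot(*e)>np.hypot(*g) else g
        M=cv2.moments(c)
        print(name,np.round(r[0],1),'xy',w.mean(0).round(4),'size',np.hypot(*e).round(3),np.hypot(*g).round(3),'longyaw',np.degrees(np.arctan2(l[1],l[0])).round(1)%180,'centroid',world(C,M['m10']/M['m00'],M['m01']/M['m00'],z).round(4))
R=cv2.inRange
comps(R(hsv,(100,120,80),(125,255,255)),.006,500,'blue')
comps(R(hsv,(0,0,200),(180,50,255)),.006,100,'white')
comps(R(hsv,(0,150,50),(5,255,255))|R(hsv,(172,150,50),(180,255,255)),.006,100,'red')
comps(R(hsv,(6,120,50),(30,255,255)),.012,30,'orange')
comps(R(hsv,(50,60,20),(90,255,255)),.02,20,'green')
cv2.imwrite('pics/c.png',cv2.resize(im[160:320,150:310],None,fx=3.7,fy=3.7,interpolation=cv2.INTER_CUBIC))
cv2.imwrite('pics/d.png',cv2.resize(im[160:320,330:500],None,fx=3.7,fy=3.7,interpolation=cv2.INTER_CUBIC))
E
```

```text
cam [ 0.42124588 -0.01665093  1.20739506]
blue [365.4 294.4] xy [ 0.4178 -0.1051] size 0.121 0.025 longyaw 99.2 centroid [ 0.4176 -0.1047]
blue [360.3 265.4] xy [ 0.4822 -0.095 ] size 0.121 0.025 longyaw 98.6 centroid [ 0.4821 -0.0948]
blue [460.  277.7] xy [ 0.4516 -0.3167] size 0.123 0.091 longyaw 100.8 centroid [ 0.4514 -0.3165]
blue [268.7 270.9] xy [0.4732 0.1093] size 0.091 0.122 longyaw 82.0 centroid [0.4731 0.1092]
white [362.7 280. ] xy [ 0.4497 -0.0995] size 0.12 0.035 longyaw 98.9 centroid [ 0.4496 -0.0994]
white [459.9 277.7] xy [ 0.4517 -0.3166] size 0.092 0.061 longyaw 101.0 centroid [ 0.4515 -0.3164]
white [269. 271.] xy [0.4728 0.1086] size 0.062 0.062 longyaw 89.2 centroid [0.4733 0.1098]
white [169.3 218.6] xy [0.5936 0.3315] size 0.048 0.073 longyaw 13.900000000000006 centroid [0.5938 0.3352]
white [446.5 202.5] xy [ 0.6217 -0.2927] size 0.089 0.089 longyaw 177.7 centroid [ 0.6213 -0.2936]
white [275.  144.5] xy [0.7606 0.0937] size 0.219 0.068 longyaw 89.3 centroid [0.7623 0.099 ]
red [365.9 188.8] xy [ 0.6554 -0.1112] size 0.047 0.077 longyaw 1.8000000000000114 centroid [ 0.6556 -0.111 ]
orange [411.4 340.7] xy [ 0.3153 -0.2032] size 0.05 0.081 longyaw 80.4 centroid [ 0.3153 -0.2031]
orange [171.8 281.8] xy [0.4519 0.3224] size 0.111 0.026 longyaw 146.6 centroid [0.4515 0.3205]
orange [315.5 235. ] xy [0.5512 0.0041] size 0.02 0.022 longyaw 179.2 centroid [0.5515 0.004 ]
orange [408.4 145.4] xy [ 0.753  -0.2095] size 0.081 0.051 longyaw 99.5 centroid [ 0.753  -0.2096]
orange [465.3 143.1] xy [ 0.7567 -0.339 ] size 0.051 0.082 longyaw 76.4 centroid [ 0.7566 -0.339 ]
green [413. 239.] xy [ 0.5384 -0.2121] size 0.032 0.028 longyaw 133.9 centroid [ 0.5388 -0.2122]
```

View pics/c.png

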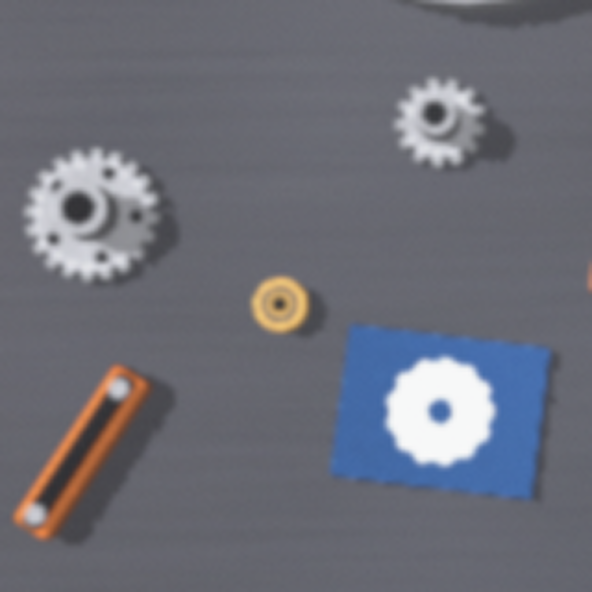

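View pics/d.png

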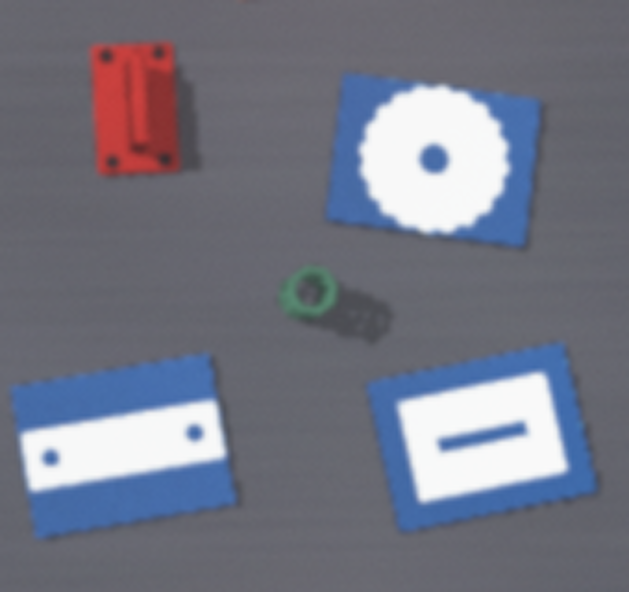

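The crops show the bore tops at (78,208) and (435,114) in the left crop. In the right crop, the red bracket's plate dots are at (106,56), (159,52), (166,160) and (112,163).

Run:
```python
from h import *
C=cam('top')
def P(u,v,z,ox): return world(C,ox+(u+.5)/3.7-.5,160+(v+.5)/3.7-.5,z)
for n,u,v,z in [('bigbore',78,208,.036),('bigplate',92,214,.008),('smbore',435,114,.036),('smplate',440,122,.008),('bearing',280,304,.012),('g1',119,387,.024),('g2',35,514,.024)]: print(n,P(u,v,z,150).round(4))
d=[P(u,v,.006,330) for u,v in [(106,56),(159,52),(166,160),(112,163)]]
print('br',np.mean(d,0)); e=d[0]+d[1]-d[2]-d[3];print(np.degrees(np.arctan2(e[1],e[0])))
r=[P(u,v,.037,330) for u,v in[(132,58),(138,150)]];e=r[0]-r[1];print('rib',np.mean(r,0),np.degrees(np.arctan2(e[1],e[0])))
print('boardbig',P(433,158,.006,330),'small',P(440,410,.006,150),'guide',(P(51,457,.006,330)+P(195,433,.006,330))/2)
delta((.656,-.111),np.radians(93),.12)
```

```text
bigbore [0.5953 0.3199]
bigplate [0.5957 0.3195]
smbore [0.6488 0.1087]
smplate [0.6493 0.1087]
bearing [0.5389 0.2049]
g1 [0.4897 0.2977]
g2 [0.4156 0.3462]
br [ 0.65556687 -0.11211608]
2.1718525870149983
rib [ 0.65176955 -0.10925223] 2.4413766423437533
boardbig [ 0.62189164 -0.29308206] small [0.47401471 0.10964235] guide [ 0.44987693 -0.10001888]
t 0.1 slide [ 0.5382 -0.2333  0.1109] twist 0.40844235256661054 j6 -0.0024094326379323267 tcp [ 0.2777 -0.5594  0.2306]
```

Emit:
play_rows:
  deltas:
    - {"gripper": 1, "slide": [0.045, -0.0195, 0], "twist": 0.1}
    - {"gripper": 1, "slide": [0.09, -0.039, 0], "twist": 0.2}
    - {"gripper": 1, "slide": [0.135, -0.0585, 0], "twist": 0.3}
    - {"gripper": 1, "slide": [0.18, -0.078, 0], "twist": 0.42}
    - {"gripper": 1, "slide": [0.225, -0.0975, 0], "twist": 0.42}
  newtons: 60

```text
time: 0.6
tool_pos: [0.4369, -0.3707, 0.2311]
tool_rot: [[0.999, 0.036, -0.0], [0.036, -0.999, 0.0], [-0.0, -0.0, -1.0]]
wrist_force: [0.9, -0.8, -0.2]
opening: 0.0853
grip_force: 0.0
```

```bash
python3 -c "
from h import *
delta((.655,-.111),np.radians(92.3),.12)"
```

```text
t 0.6 slide [ 0.2275 -0.2516  0.1111] twist -0.003760189101972067 j6 0.828124715608354 tcp [ 0.4369 -0.3707  0.2311]
```

Emit:
play_rows:
  deltas:
    - {"gripper": 1, "slide": [0.03, -0.034, 0]}
    - {"gripper": 1, "slide": [0.06, -0.068, 0.01]}
    - {"gripper": 1, "slide": [0.09, -0.1, 0.02]}
    - {"gripper": 1, "slide": [0.12, -0.133, 0.03]}
    - {"gripper": 1, "slide": [0.15, -0.166, 0.04]}

```text
invalid input at $.deltas[0]: expected keys gripper, slide, twist
```

Emit:
play_rows:
  deltas:
    - {"gripper": 1, "slide": [0.026, -0.029, 0.02]}
    - {"gripper": 1, "slide": [0.052, -0.058, 0.04]}
    - {"gripper": 1, "slide": [0.0775, -0.0856, 0.06]}
    - {"gripper": 1, "slide": [0.0775, -0.0856, 0.07]}
    - {"gripper": 1, "slide": [0.0775, -0.0856, 0.07]}

```text
invalid input at $.deltas[0]: expected keys gripper, slide, twist
```

```bash
python3 -c "
from h import *
delta((.655,-.111),np.radians(92.3),.01)
C=cam('wrist');im=snapshot('wrist');cv2.imwrite('pics/w1.png',im[:,:,::-1])
for p in [(.655,-.111,.037),(.683,-.110,.037),(.627,-.112,.037),(.655,-.111,.006)]: print(pix(C,p))"
```

```text
t 0.6 slide [ 0.2275 -0.2516  0.2211] twist -0.003760189101972067 j6 0.828124715608354 tcp [ 0.4369 -0.3707  0.2311]
[-28.32461573 -96.84379249]
[ -38.70724445 -145.28573864]
[-18.52832602 -51.1375122 ]
[  5.30737998 -75.13061596]
```

View pics/w1.png

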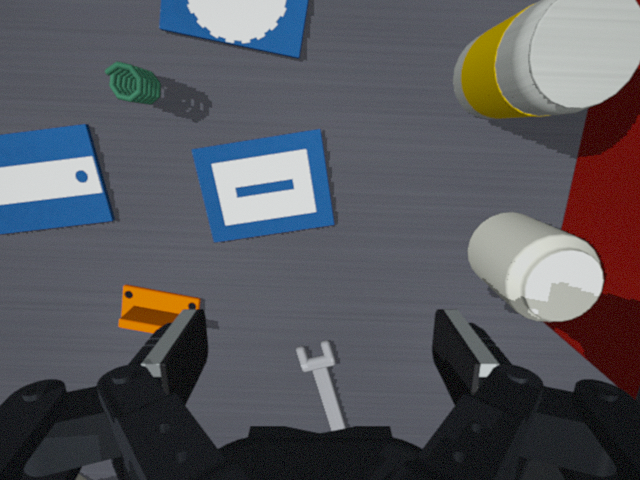

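The moves were refused because each row needs a twist. The wrist view shows the bracket board at about (264,186) and the spring at (130,82), with the fingers at the bottom.

Emit:
play_rows:
  deltas:
    - {"gripper": 1, "slide": [0.03, -0.034, 0], "twist": 0}
    - {"gripper": 1, "slide": [0.06, -0.068, 0.01], "twist": 0}
    - {"gripper": 1, "slide": [0.09, -0.1, 0.02], "twist": 0}
    - {"gripper": 1, "slide": [0.12, -0.133, 0.03], "twist": 0}
    - {"gripper": 1, "slide": [0.15, -0.166, 0.04], "twist": 0}

```text
time: 1.15
tool_pos: [0.58, -0.1989, 0.1907]
tool_rot: [[0.999, 0.041, -0.0], [0.041, -0.999, 0.0], [-0.0, -0.0, -1.0]]
wrist_force: [-1.2, -0.8, -0.5]
opening: 0.0852
grip_force: 0.0
```

Emit:
play_rows:
  deltas:
    - {"gripper": 1, "slide": [0.026, -0.029, 0.02], "twist": 0}
    - {"gripper": 1, "slide": [0.052, -0.058, 0.04], "twist": 0}
    - {"gripper": 1, "slide": [0.0775, -0.0856, 0.06], "twist": 0}
    - {"gripper": 1, "slide": [0.0775, -0.0856, 0.07], "twist": 0}
    - {"gripper": 1, "slide": [0.0775, -0.0856, 0.07], "twist": 0}

```text
time: 1.65
tool_pos: [0.6518, -0.1109, 0.119]
tool_rot: [[0.999, 0.043, -0.004], [0.043, -0.999, 0.0], [-0.004, -0.001, -1.0]]
wrist_force: [-0.8, 0.0, 0.1]
opening: 0.0852
grip_force: 0.0
```

```bash
python3 -c "
from h import *
delta((.655,-.111),np.radians(92.3),.01)
C=cam('wrist');im=snapshot('wrist');cv2.imwrite('pics/w2.png',im[:,:,::-1])
for p in [(.655,-.111,.037),(.683,-.110,.037),(.627,-.112,.037),(.655,-.111,.006)]: print(pix(C,p))"
```

```text
t 1.65 slide [0.0036 0.0003 0.1089] twist 0.002547937229216757 j6 1.3575969517868058 tcp [ 0.6518 -0.1109  0.119 ]
[320.45907118 245.16041341]
[320.82640422 199.73974158]
[320.11645429 287.52493856]
[320.4031225  231.82501975]
```

View pics/w2.png

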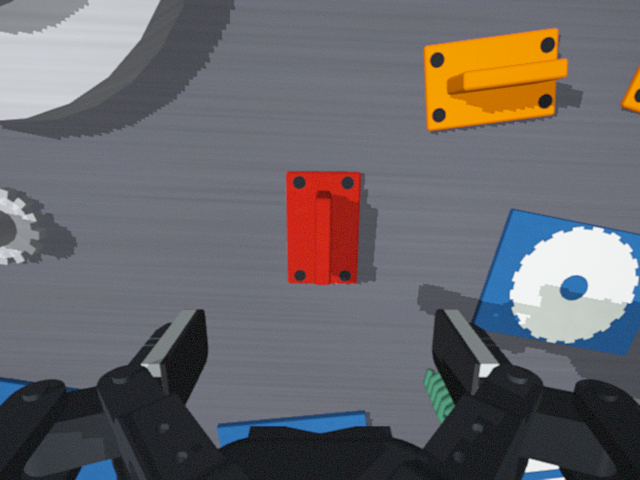

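The rib top spans (323,193) to (323,283), and its centre is within about 3 mm of the prediction. I'll descend and grip.

Emit:
play_rows:
  deltas:
    - {"gripper": 1, "slide": [0.006, 0.001, 0.035], "twist": 0}
    - {"gripper": 1, "slide": [0.006, 0.001, 0.07], "twist": 0}
    - {"gripper": 1, "slide": [0.006, 0.001, 0.095], "twist": 0}
    - {"gripper": 0.2, "slide": [0.006, 0.001, 0.109], "twist": 0}
    - {"gripper": -1, "slide": [0.006, 0.001, 0.109], "twist": 0}

```text
time: 2.2
tool_pos: [0.6578, -0.1133, 0.0113]
tool_rot: [[0.999, 0.04, -0.002], [0.04, -0.999, 0.0], [-0.002, -0.0, -1.0]]
wrist_force: [-0.2, -0.9, -0.3]
opening: 0.0593
grip_force: 0.0
```

Emit:
play_rows:
  deltas:
    - {"gripper": -1, "slide": [0, 0, 0], "twist": 0}
    - {"gripper": -1, "slide": [0, 0, 0], "twist": 0}
    - {"gripper": -1, "slide": [0, 0, 0], "twist": 0}
    - {"gripper": -1, "slide": [0, 0, 0], "twist": 0}
    - {"gripper": -1, "slide": [0, 0, 0], "twist": 0}

```text
time: 2.7
tool_pos: [0.6603, -0.1127, 0.014]
tool_rot: [[0.999, 0.041, 0.002], [0.041, -0.999, -0.0], [0.002, 0.001, -1.0]]
wrist_force: [-0.5, -1.1, 6.2]
opening: 0.009
grip_force: 59.7
```

Emit:
play_rows:
  deltas:
    - {"gripper": -1, "slide": [0, 0, -0.03], "twist": 0}
    - {"gripper": -1, "slide": [0, 0, -0.07], "twist": 0}
    - {"gripper": -1, "slide": [0, 0, -0.11], "twist": 0}
    - {"gripper": -1, "slide": [0, 0, -0.13], "twist": 0.1}
    - {"gripper": -1, "slide": [0, 0, -0.13], "twist": 0.22}

```text
time: 3.2
tool_pos: [0.6615, -0.1128, 0.147]
tool_rot: [[0.983, -0.182, 0.007], [-0.182, -0.983, -0.001], [0.007, -0.0, -1.0]]
wrist_force: [0.1, 0.1, -1.7]
opening: 0.0088
grip_force: 58.7
```

```bash
python3 -c "
from h import *
delta((.4516,-.3167),np.radians(11),.14)"
```

```text
t 3.2 slide [-0.1693  0.2387  0.0058] twist 1.19574279574003 j6 1.5827261676804087 tcp [ 0.6615 -0.1128  0.147 ]
```

Emit:
play_rows:
  deltas:
    - {"gripper": -1, "slide": [-0.0275, 0.0385, 0], "twist": 0.14}
    - {"gripper": -1, "slide": [-0.055, 0.077, 0], "twist": 0.28}
    - {"gripper": -1, "slide": [-0.0825, 0.1155, 0], "twist": 0.42}
    - {"gripper": -1, "slide": [-0.11, 0.154, 0], "twist": 0.56}
    - {"gripper": -1, "slide": [-0.135, 0.19, 0], "twist": 0.7}

```text
time: 3.7
tool_pos: [0.4908, -0.2764, 0.1428]
tool_rot: [[0.634, -0.774, 0.0], [-0.774, -0.634, -0.0], [0.0, -0.0, -1.0]]
wrist_force: [1.2, 0.4, -1.5]
opening: 0.0089
grip_force: 58.9
```

```bash
python3 -c "
from h import *
delta((.4516,-.3167),np.radians(11),.14)"
```

```text
t 3.7 slide [0.0063 0.0559 0.0028] twist 0.4941849832627012 j6 1.9401166688889702 tcp [ 0.4908 -0.2764  0.1428]
```

Emit:
play_rows:
  deltas:
    - {"gripper": -1, "slide": [0.003, 0.028, 0], "twist": 0.14}
    - {"gripper": -1, "slide": [0.0063, 0.0559, 0], "twist": 0.28}
    - {"gripper": -1, "slide": [0.0063, 0.0559, 0.02], "twist": 0.42}
    - {"gripper": -1, "slide": [0.0063, 0.0559, 0.05], "twist": 0.494}
    - {"gripper": -1, "slide": [0.0063, 0.0559, 0.07], "twist": 0.494}

```text
time: 4.2
tool_pos: [0.4528, -0.3159, 0.0715]
tool_rot: [[0.193, -0.981, -0.0], [-0.981, -0.193, 0.0], [-0.0, 0.0, -1.0]]
wrist_force: [-0.0, 0.6, -2.2]
opening: 0.0089
grip_force: 59.0
```

```bash
python3 -c "
from h import *
delta((.4516,-.3167),np.radians(11),.0215)
cv2.imwrite('pics/w3.png',snapshot('wrist')[:,:,::-1])"
```

```text
t 4.2 slide [0.0005 0.0014 0.05  ] twist 0.0022383577454849757 j6 2.3354371775186267 tcp [ 0.4528 -0.3159  0.0715]
```

View pics/w3.png

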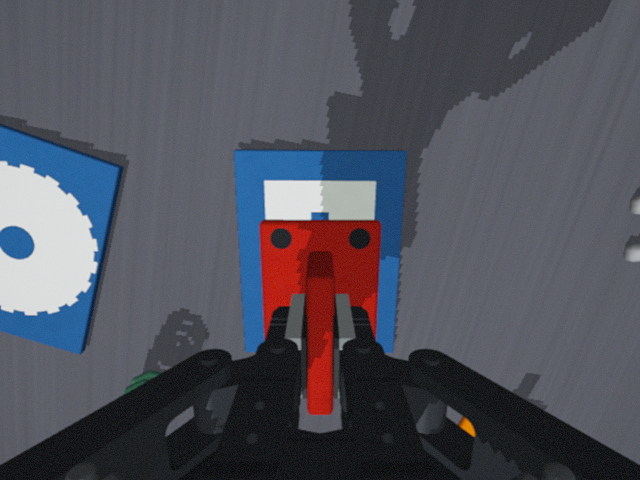

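The bracket hangs level over the silhouette (plate top edge at row 220) and is well aligned. I'll lower it and release.

Emit:
play_rows:
  deltas:
    - {"gripper": -1, "slide": [0.0, 0.0, 0.02], "twist": 0}
    - {"gripper": -1, "slide": [0.0, 0.0, 0.038], "twist": 0}
    - {"gripper": -1, "slide": [0.0, 0.0, 0.046], "twist": 0}
    - {"gripper": -1, "slide": [0.0, 0.0, 0.05], "twist": 0}
    - {"gripper": -1, "slide": [0, 0, 0.05], "twist": 0}

```text
time: 4.75
tool_pos: [0.4536, -0.316, 0.0226]
tool_rot: [[0.197, -0.981, 0.0], [-0.981, -0.197, -0.0], [0.0, -0.0, -1.0]]
wrist_force: [-0.3, 0.0, -0.3]
opening: 0.0092
grip_force: 59.0
```

Emit:
play_rows:
  deltas:
    - {"gripper": 0, "slide": [0, 0, 0], "twist": 0}
    - {"gripper": 0, "slide": [0, 0, 0], "twist": 0}
    - {"gripper": 0, "slide": [0, 0, 0], "twist": 0}
    - {"gripper": 0.5, "slide": [0, 0, -0.03], "twist": 0}
    - {"gripper": 1, "slide": [0, 0, -0.08], "twist": 0}

```text
time: 5.25
tool_pos: [0.4516, -0.3146, 0.1009]
tool_rot: [[0.196, -0.981, -0.005], [-0.981, -0.196, 0.003], [-0.004, 0.004, -1.0]]
wrist_force: [0.7, 0.3, 0.6]
opening: 0.0701
grip_force: 0.0
```

```bash
python3 -c "
from h import *
delta((.5955,.3197),0.3,.2)"
```

```text
t 5.25 slide [-0.5941 -0.2653 -0.0977] twist -0.10240906494612023 j6 2.332738034617878 tcp [ 0.4516 -0.3146  0.1009]
```

Emit:
play_rows:
  deltas:
    - {"gripper": 1, "slide": [-0.035, -0.016, -0.03], "twist": -0.14}
    - {"gripper": 1, "slide": [-0.078, -0.035, -0.05], "twist": -0.28}
    - {"gripper": 1, "slide": [-0.122, -0.054, -0.06], "twist": -0.42}
    - {"gripper": 1, "slide": [-0.166, -0.073, -0.06], "twist": -0.56}
    - {"gripper": 1, "slide": [-0.21, -0.092, -0.06], "twist": -0.7}

```text
time: 5.75
tool_pos: [0.503, -0.0903, 0.1635]
tool_rot: [[0.785, -0.619, 0.002], [-0.619, -0.785, -0.0], [0.002, -0.001, -1.0]]
wrist_force: [1.0, -1.0, -0.6]
opening: 0.0857
grip_force: 0.0
```

```bash
python3 -c "
from h import *
delta((.5955,.3197),np.radians(90),.15)"
```

```text
t 5.75 slide [-0.1813 -0.3792  0.0135] twist -0.6678432736018589 j6 2.0580961295093836 tcp [ 0.503  -0.0903  0.1635]
```

Emit:
play_rows:
  deltas:
    - {"gripper": 1, "slide": [-0.0205, -0.043, 0], "twist": -0.14}
    - {"gripper": 1, "slide": [-0.041, -0.086, 0], "twist": -0.28}
    - {"gripper": 1, "slide": [-0.0615, -0.129, 0], "twist": -0.42}
    - {"gripper": 1, "slide": [-0.082, -0.172, 0], "twist": -0.56}
    - {"gripper": 1, "slide": [-0.1025, -0.215, 0], "twist": -0.668}

```text
time: 6.25
tool_pos: [0.5566, 0.1422, 0.1629]
tool_rot: [[1.0, 0.001, 0.001], [0.001, -1.0, 0.0], [0.001, -0.0, -1.0]]
wrist_force: [1.3, -0.5, -0.5]
opening: 0.0856
grip_force: 0.0
```

```bash
python3 -c "
from h import *
delta((.5955,.3197),np.radians(90),.13)"
```

```text
t 6.25 slide [ 0.039  -0.1775  0.0329] twist 0.0005202657213398965 j6 1.8177822400875683 tcp [0.5566 0.1422 0.1629]
```

Emit:
play_rows:
  deltas:
    - {"gripper": 1, "slide": [0.01, -0.046, 0], "twist": 0}
    - {"gripper": 1, "slide": [0.02, -0.092, 0.005], "twist": 0}
    - {"gripper": 1, "slide": [0.03, -0.138, 0.015], "twist": 0}
    - {"gripper": 1, "slide": [0.039, -0.1775, 0.025], "twist": 0}
    - {"gripper": 1, "slide": [0.039, -0.1775, 0.033], "twist": 0}

```text
time: 6.75
tool_pos: [0.597, 0.3223, 0.1291]
tool_rot: [[1.0, -0.002, 0.002], [-0.002, -1.0, 0.002], [0.002, -0.002, -1.0]]
wrist_force: [0.4, 0.4, -0.4]
opening: 0.0854
grip_force: 0.0
```

```bash
python3 -c "
from h import *
delta((.5955,.3197),np.radians(90),.016)
C=cam('wrist');im=snapshot('wrist');cv2.imwrite('pics/w4.png',im[:,:,::-1])
for p in [(.5955,.3197,.036),(.5955,.3027,.036),(.6125,.3197,.036),(.5955,.3197,.008)]: print(pix(C,p))"
```

```text
t 6.75 slide [-0.0018  0.0029  0.1131] twist -0.0018119377797933822 j6 2.0642649006104503 tcp [0.597  0.3223 0.1291]
[324.22739335 247.76540147]
[350.70211655 247.74026569]
[324.27318176 221.97755915]
[323.86912159 236.10418033]
```

View pics/w4.png

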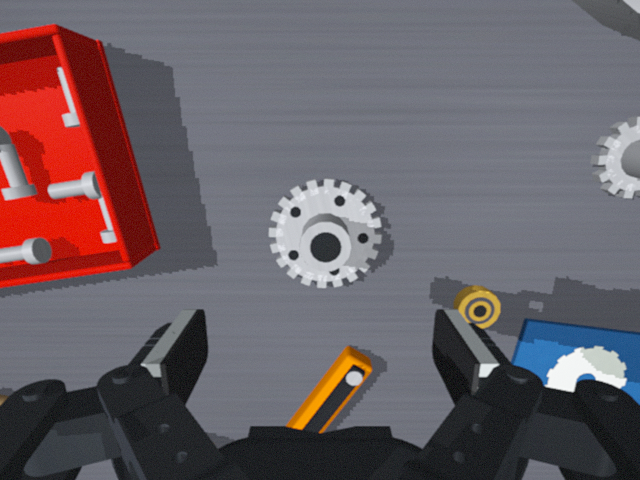

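The hub top is at (325,246), which matches the prediction of (324,248). I'll descend and grip.

Emit:
play_rows:
  deltas:
    - {"gripper": 1, "slide": [-0.0015, 0.002, 0.035], "twist": 0}
    - {"gripper": 1, "slide": [-0.0015, 0.002, 0.07], "twist": 0}
    - {"gripper": 1, "slide": [-0.0015, 0.002, 0.1], "twist": 0}
    - {"gripper": 0.5, "slide": [-0.0015, 0.002, 0.115], "twist": 0}
    - {"gripper": -1, "slide": [-0.0015, 0.002, 0.115], "twist": 0}

```text
time: 7.3
tool_pos: [0.5934, 0.3137, 0.0126]
tool_rot: [[1.0, -0.006, -0.003], [-0.006, -1.0, -0.002], [-0.003, 0.002, -1.0]]
wrist_force: [-0.5, -0.1, 0.5]
opening: 0.0591
grip_force: 0.0
```

Emit:
play_rows:
  deltas:
    - {"gripper": -1, "slide": [0, 0, 0], "twist": 0}
    - {"gripper": -1, "slide": [0, 0, 0], "twist": 0}
    - {"gripper": -1, "slide": [0, 0, 0], "twist": 0}
    - {"gripper": -1, "slide": [0, 0, 0], "twist": 0}
    - {"gripper": -1, "slide": [0, 0, 0], "twist": 0}

```text
time: 7.8
tool_pos: [0.5963, 0.3161, 0.0167]
tool_rot: [[1.0, -0.005, 0.003], [-0.005, -1.0, 0.002], [0.003, -0.002, -1.0]]
wrist_force: [-1.2, -0.3, 7.1]
opening: 0.0319
grip_force: 60.6
```

Emit:
play_rows:
  deltas:
    - {"gripper": -1, "slide": [0, 0, -0.03], "twist": 0}
    - {"gripper": -1, "slide": [0, 0, -0.07], "twist": 0}
    - {"gripper": -1, "slide": [0, 0.02, -0.1], "twist": 0}
    - {"gripper": -1, "slide": [0, 0.05, -0.1], "twist": 0}
    - {"gripper": -1, "slide": [0, 0.095, -0.1], "twist": 0}

```text
time: 8.3
tool_pos: [0.5951, 0.2212, 0.1165]
tool_rot: [[1.0, -0.003, 0.004], [-0.003, -1.0, 0.002], [0.004, -0.002, -1.0]]
wrist_force: [1.1, -0.8, -4.1]
opening: 0.0318
grip_force: 60.6
```

Emit:
play_rows:
  deltas:
    - {"gripper": -1, "slide": [0, 0.047, 0], "twist": 0}
    - {"gripper": -1, "slide": [0, 0.094, 0], "twist": 0}
    - {"gripper": -1, "slide": [0, 0.141, 0], "twist": 0}
    - {"gripper": -1, "slide": [0, 0.188, 0], "twist": 0}
    - {"gripper": -1, "slide": [0, 0.235, 0], "twist": 0}

```text
time: 8.8
tool_pos: [0.5927, -0.0165, 0.115]
tool_rot: [[1.0, -0.005, 0.001], [-0.005, -1.0, -0.0], [0.001, 0.0, -1.0]]
wrist_force: [0.3, 0.5, -3.0]
opening: 0.0321
grip_force: 60.6
```

```bash
python3 -c "
from h import *
delta((.6217,-.2930),np.radians(90),.11)"
```

```text
t 8.8 slide [0.0304 0.2763 0.0051] twist -0.004874472256704898 j6 1.5454740571134644 tcp [ 0.5927 -0.0165  0.115 ]
```

Emit:
play_rows:
  deltas:
    - {"gripper": -1, "slide": [0.01, 0.047, 0], "twist": 0}
    - {"gripper": -1, "slide": [0.02, 0.094, 0], "twist": 0}
    - {"gripper": -1, "slide": [0.03, 0.141, 0], "twist": 0}
    - {"gripper": -1, "slide": [0.03, 0.188, 0], "twist": 0}
    - {"gripper": -1, "slide": [0.03, 0.235, 0], "twist": 0}

```text
time: 9.3
tool_pos: [0.6216, -0.2518, 0.1148]
tool_rot: [[1.0, -0.005, 0.0], [-0.005, -1.0, -0.0], [0.0, 0.0, -1.0]]
wrist_force: [1.2, 0.3, -3.0]
opening: 0.032
grip_force: 60.6
```

Emit:
play_rows:
  deltas:
    - {"gripper": -1, "slide": [0, 0.025, 0], "twist": 0}
    - {"gripper": -1, "slide": [0, 0.0415, 0], "twist": 0}
    - {"gripper": -1, "slide": [0, 0.0415, 0.01], "twist": 0}
    - {"gripper": -1, "slide": [0, 0.0415, 0.03], "twist": 0}
    - {"gripper": -1, "slide": [0, 0.0415, 0.04], "twist": 0}

```text
time: 9.8
tool_pos: [0.6206, -0.2895, 0.0725]
tool_rot: [[1.0, -0.004, -0.002], [-0.004, -1.0, 0.001], [-0.002, -0.001, -1.0]]
wrist_force: [0.3, 0.4, -3.2]
opening: 0.032
grip_force: 60.6
```

```bash
python3 -c "
from h import *
delta((.6217,-.2930),np.radians(90),.0235)
cv2.imwrite('pics/w5.png',snapshot('wrist')[:,:,::-1])"
```

```text
t 9.8 slide [0.0012 0.0036 0.049 ] twist -0.004440527846842457 j6 1.1360952157441058 tcp [ 0.6206 -0.2895  0.0725]
```

View pics/w5.png

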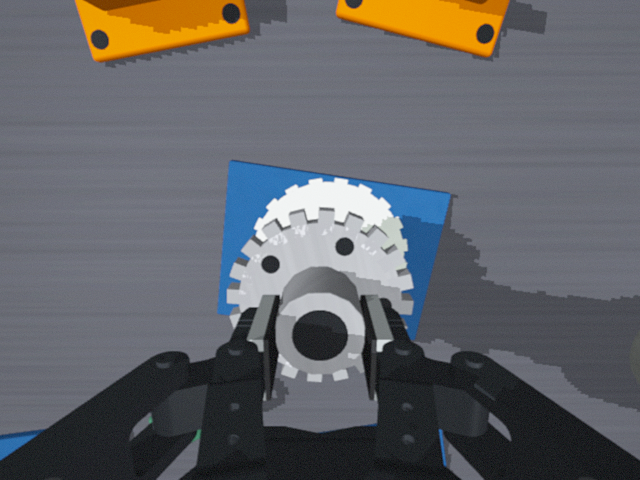

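The sprocket is level over its silhouette. I'll lower it 48 mm with a small y correction and release.

Emit:
play_rows:
  deltas:
    - {"gripper": -1, "slide": [0.0, 0.002, 0.02], "twist": 0}
    - {"gripper": -1, "slide": [0.0, 0.002, 0.038], "twist": 0}
    - {"gripper": -1, "slide": [0.0, 0.002, 0.045], "twist": 0}
    - {"gripper": -1, "slide": [0.0, 0.002, 0.049], "twist": 0}
    - {"gripper": -1, "slide": [0, 0.002, 0.05], "twist": 0}

```text
time: 10.35
tool_pos: [0.6216, -0.293, 0.0241]
tool_rot: [[1.0, -0.005, -0.0], [-0.005, -1.0, 0.0], [-0.0, -0.0, -1.0]]
wrist_force: [0.4, -0.9, -2.5]
opening: 0.0318
grip_force: 60.6
```

Emit:
play_rows:
  deltas:
    - {"gripper": 0.3, "slide": [0, 0, 0], "twist": 0}
    - {"gripper": 0.3, "slide": [0, 0, 0], "twist": 0}
    - {"gripper": 0.6, "slide": [0, 0, 0], "twist": 0}
    - {"gripper": 1, "slide": [0, 0, -0.03], "twist": 0}
    - {"gripper": 1, "slide": [0, 0, -0.08], "twist": 0}

```text
time: 10.85
tool_pos: [0.6194, -0.2923, 0.1023]
tool_rot: [[1.0, -0.005, -0.005], [-0.005, -1.0, 0.003], [-0.005, -0.002, -1.0]]
wrist_force: [1.4, 0.2, 0.7]
opening: 0.0853
grip_force: 0.0
```

```bash
python3 -c "
from h import *
delta((.649,.1087),np.radians(90),.13)"
```

```text
t 10.85 slide [ 0.0273 -0.4012 -0.0269] twist -0.005217474906611841 j6 1.1329135701705615 tcp [ 0.6194 -0.2923  0.1023]
```

Next is the small sprocket.

Emit:
play_rows:
  deltas:
    - {"gripper": 1, "slide": [0.003, -0.04, -0.02], "twist": 0}
    - {"gripper": 1, "slide": [0.006, -0.085, -0.025], "twist": 0}
    - {"gripper": 1, "slide": [0.009, -0.13, -0.027], "twist": 0}
    - {"gripper": 1, "slide": [0.012, -0.175, -0.027], "twist": 0}
    - {"gripper": 1, "slide": [0.014, -0.22, -0.027], "twist": 0}

```text
time: 11.35
tool_pos: [0.6372, -0.0718, 0.1324]
tool_rot: [[1.0, -0.006, 0.002], [-0.006, -1.0, -0.0], [0.002, 0.0, -1.0]]
wrist_force: [-0.1, 0.1, 0.3]
opening: 0.0853
grip_force: 0.0
```

Emit:
play_rows:
  deltas:
    - {"gripper": 1, "slide": [0.004, -0.046, 0], "twist": 0}
    - {"gripper": 1, "slide": [0.008, -0.092, 0], "twist": 0}
    - {"gripper": 1, "slide": [0.012, -0.138, 0], "twist": 0}
    - {"gripper": 1, "slide": [0.013, -0.181, 0], "twist": 0}
    - {"gripper": 1, "slide": [0.013, -0.181, 0], "twist": 0}

```text
time: 11.85
tool_pos: [0.6511, 0.1127, 0.1321]
tool_rot: [[1.0, -0.001, 0.002], [-0.001, -1.0, 0.002], [0.002, -0.002, -1.0]]
wrist_force: [-0.0, -1.2, -0.2]
opening: 0.085
grip_force: 0.0
```

```bash
python3 -c "
from h import *
delta((.649,.1087),np.radians(90),.0145)
C=cam('wrist');im=snapshot('wrist');cv2.imwrite('pics/w6.png',im[:,:,::-1])
for p in [(.649,.1087,.036),(.649,.0957,.036),(.662,.1087,.036)]: print(pix(C,p))"
```

```text
t 11.85 slide [-0.0023  0.0042  0.1176] twist -0.0011702773311306203 j6 1.7395017189729767 tcp [0.6511 0.1127 0.1321]
[326.21771677 247.17381022]
[346.21906022 247.16381007]
[326.29522842 227.77719983]
```

View pics/w6.png

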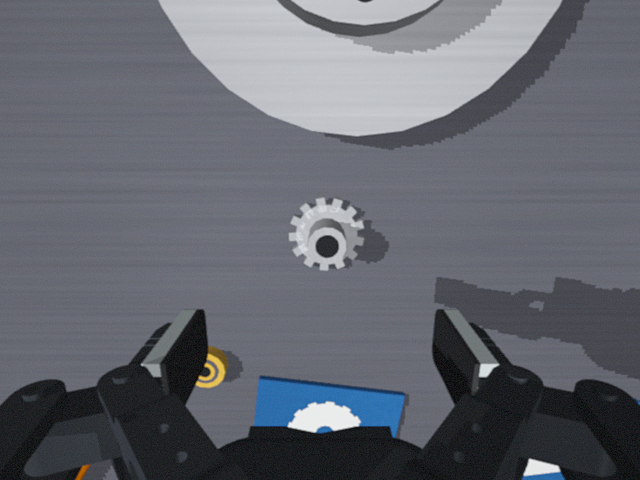

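The bore is at (327,245), as predicted. I'll descend and grip.

Emit:
play_rows:
  deltas:
    - {"gripper": 1, "slide": [-0.002, 0.003, 0.035], "twist": 0}
    - {"gripper": 1, "slide": [-0.002, 0.003, 0.07], "twist": 0}
    - {"gripper": 1, "slide": [-0.002, 0.003, 0.1], "twist": 0}
    - {"gripper": 0.5, "slide": [-0.002, 0.003, 0.116], "twist": 0}
    - {"gripper": -1, "slide": [-0.002, 0.003, 0.116], "twist": 0}

```text
time: 12.4
tool_pos: [0.6472, 0.1033, 0.0134]
tool_rot: [[1.0, -0.006, -0.004], [-0.006, -1.0, -0.001], [-0.004, 0.001, -1.0]]
wrist_force: [-0.1, -0.4, -0.5]
opening: 0.0591
grip_force: 0.0
```

Emit:
play_rows:
  deltas:
    - {"gripper": -1, "slide": [0, 0, 0], "twist": 0}
    - {"gripper": -1, "slide": [0, 0, 0], "twist": 0}
    - {"gripper": -1, "slide": [0, 0, 0], "twist": 0}
    - {"gripper": -1, "slide": [0, 0, 0], "twist": 0}
    - {"gripper": -1, "slide": [0, 0, 0], "twist": 0}

```text
time: 12.9
tool_pos: [0.6502, 0.1047, 0.0175]
tool_rot: [[1.0, -0.005, 0.003], [-0.005, -1.0, 0.0], [0.003, -0.0, -1.0]]
wrist_force: [-1.0, -1.1, 7.3]
opening: 0.0241
grip_force: 59.3
```

```bash
python3 -c "
from h import *
delta((.4735,.1095),np.radians(90),.13)"
```

```text
t 12.9 slide [-0.1764 -0.004  -0.1131] twist -0.005118188643937316 j6 1.7335683807707118 tcp [0.6502 0.1047 0.0175]
```

Emit:
play_rows:
  deltas:
    - {"gripper": -1, "slide": [0, 0, -0.03], "twist": 0}
    - {"gripper": -1, "slide": [0, 0, -0.07], "twist": 0}
    - {"gripper": -1, "slide": [-0.03, 0, -0.08], "twist": 0}
    - {"gripper": -1, "slide": [-0.07, -0.002, -0.08], "twist": 0}
    - {"gripper": -1, "slide": [-0.11, -0.004, -0.08], "twist": 0}

```text
time: 13.4
tool_pos: [0.5382, 0.1092, 0.0967]
tool_rot: [[1.0, -0.005, 0.003], [-0.005, -1.0, 0.001], [0.003, -0.001, -1.0]]
wrist_force: [-0.1, 0.3, -1.4]
opening: 0.0239
grip_force: 59.0
```

Emit:
play_rows:
  deltas:
    - {"gripper": -1, "slide": [-0.035, 0, 0], "twist": 0}
    - {"gripper": -1, "slide": [-0.066, 0, 0], "twist": 0}
    - {"gripper": -1, "slide": [-0.066, 0, 0.01], "twist": 0}
    - {"gripper": -1, "slide": [-0.066, 0, 0.03], "twist": 0}
    - {"gripper": -1, "slide": [-0.066, 0, 0.03], "twist": 0}

```text
time: 13.9
tool_pos: [0.4723, 0.1094, 0.0643]
tool_rot: [[1.0, -0.005, -0.001], [-0.005, -1.0, -0.0], [-0.001, 0.0, -1.0]]
wrist_force: [0.2, -0.7, -0.9]
opening: 0.0239
grip_force: 59.0
```

```bash
python3 -c "
from h import *
delta((.4735,.1095),np.radians(90),.024)
cv2.imwrite('pics/w7.png',snapshot('wrist')[:,:,::-1])"
```

```text
t 13.9 slide [ 0.0012 -0.0001  0.0403] twist -0.0049720788938723 j6 1.8003627703626888 tcp [0.4723 0.1094 0.0643]
```

View pics/w7.png

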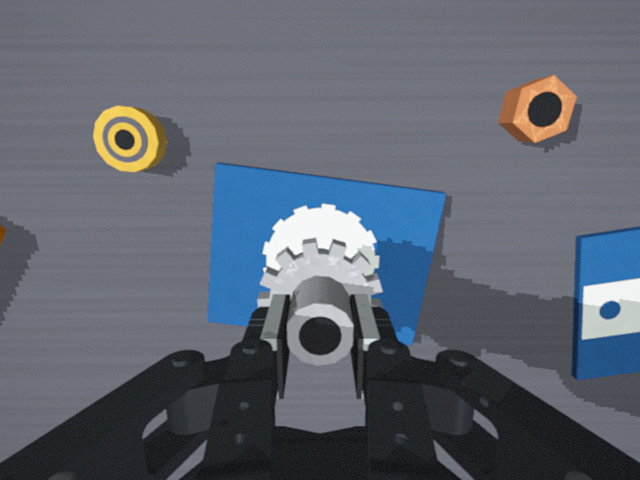

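It is held level over its board. I'll lower 40 mm and release.

Emit:
play_rows:
  deltas:
    - {"gripper": -1, "slide": [0.001, 0, 0.015], "twist": 0}
    - {"gripper": -1, "slide": [0.001, 0, 0.03], "twist": 0}
    - {"gripper": -1, "slide": [0.001, 0, 0.037], "twist": 0}
    - {"gripper": -1, "slide": [0.001, 0, 0.04], "twist": 0}
    - {"gripper": -1, "slide": [0.001, 0, 0.041], "twist": 0}

```text
time: 14.45
tool_pos: [0.4741, 0.1095, 0.0245]
tool_rot: [[1.0, -0.005, 0.0], [-0.005, -1.0, 0.0], [0.0, -0.0, -1.0]]
wrist_force: [0.6, 0.8, -0.8]
opening: 0.0237
grip_force: 59.0
```

Emit:
play_rows:
  deltas:
    - {"gripper": 0.2, "slide": [0, 0, 0], "twist": 0}
    - {"gripper": 0.2, "slide": [0, 0, 0], "twist": 0}
    - {"gripper": 0.5, "slide": [0, 0, 0], "twist": 0}
    - {"gripper": 1, "slide": [0, 0, -0.03], "twist": 0}
    - {"gripper": 1, "slide": [0, 0, -0.08], "twist": 0}

```text
time: 14.95
tool_pos: [0.4715, 0.109, 0.1031]
tool_rot: [[1.0, -0.005, -0.006], [-0.005, -1.0, -0.001], [-0.006, 0.001, -1.0]]
wrist_force: [0.2, 0.4, 0.5]
opening: 0.0854
grip_force: 0.0
```

```bash
python3 -c "
from h import *
delta((.4525,.322),np.radians(56.8),.13)"
```

```text
t 14.95 slide [-0.0203 -0.2129 -0.027 ] twist 0.5742031720082226 j6 1.800083893578775 tcp [0.4715 0.109  0.1031]
```

Emit:
play_rows:
  deltas:
    - {"gripper": 1, "slide": [-0.004, -0.045, -0.02], "twist": 0.13}
    - {"gripper": 1, "slide": [-0.008, -0.09, -0.027], "twist": 0.26}
    - {"gripper": 1, "slide": [-0.012, -0.135, -0.027], "twist": 0.4}
    - {"gripper": 1, "slide": [-0.016, -0.175, -0.027], "twist": 0.52}
    - {"gripper": 1, "slide": [-0.02, -0.213, -0.027], "twist": 0.574}

```text
time: 15.45
tool_pos: [0.4545, 0.3246, 0.1319]
tool_rot: [[0.835, -0.551, 0.001], [-0.551, -0.835, 0.001], [0.0, -0.001, -1.0]]
wrist_force: [0.4, 0.8, 0.8]
opening: 0.0855
grip_force: 0.0
```

```bash
python3 -c "
from h import *
delta((.4525,.322),np.radians(56.8),.004)
C=cam('wrist');im=snapshot('wrist');cv2.imwrite('pics/w8.png',im[:,:,::-1])
for p in [(.4525,.322,.024),(.4897,.2977,.024),(.4156,.3462,.024)]: print(pix(C,p))"
```

```text
t 15.45 slide [-0.0003  0.0034  0.1279] twist -0.003938936433625528 j6 2.7717055708184426 tcp [0.4545 0.3246 0.1319]
[323.76394529 239.43168898]
[323.6571654  173.23200756]
[323.74713495 299.05760945]
```

View pics/w8.png

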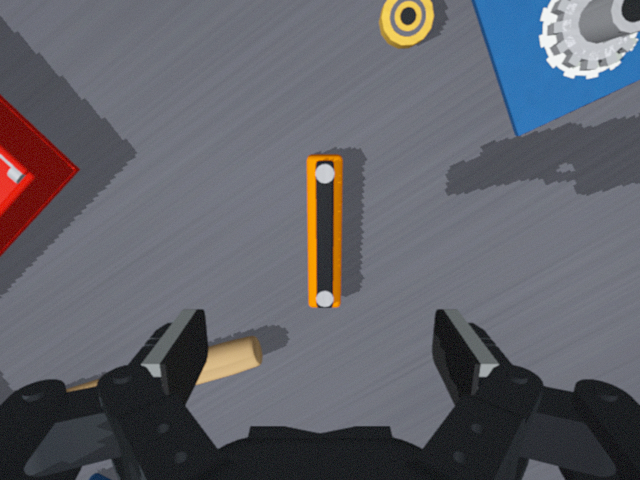

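The guide's screws are at (325,173) and (325,299), matching the prediction. The hammer handle is clear of the fingers. I'll descend and grip.

Emit:
play_rows:
  deltas:
    - {"gripper": 1, "slide": [0, 0.002, 0.04], "twist": 0}
    - {"gripper": 1, "slide": [0, 0.003, 0.08], "twist": 0}
    - {"gripper": 1, "slide": [0, 0.003, 0.11], "twist": 0}
    - {"gripper": 0.4, "slide": [0, 0.003, 0.122], "twist": 0}
    - {"gripper": -1, "slide": [0, 0.003, 0.122], "twist": 0}

```text
time: 16.0
tool_pos: [0.4523, 0.3195, 0.0082]
tool_rot: [[0.837, -0.547, -0.002], [-0.547, -0.837, -0.002], [-0.001, 0.003, -1.0]]
wrist_force: [0.1, 0.5, -0.1]
opening: 0.059
grip_force: 0.0
```

Emit:
play_rows:
  deltas:
    - {"gripper": -1, "slide": [0, 0, 0], "twist": 0}
    - {"gripper": -1, "slide": [0, 0, 0], "twist": 0}
    - {"gripper": -1, "slide": [0, 0, 0], "twist": 0}
    - {"gripper": -1, "slide": [0, 0, 0], "twist": 0}
    - {"gripper": -1, "slide": [0, 0, 0], "twist": 0}

```text
time: 16.5
tool_pos: [0.4543, 0.3208, 0.0112]
tool_rot: [[0.837, -0.547, 0.003], [-0.547, -0.837, 0.002], [0.001, -0.003, -1.0]]
wrist_force: [-0.7, -0.7, 5.3]
opening: 0.022
grip_force: 59.0
```

Emit:
play_rows:
  deltas:
    - {"gripper": -1, "slide": [0, 0, -0.03], "twist": 0}
    - {"gripper": -1, "slide": [0, 0, -0.06], "twist": 0}
    - {"gripper": -1, "slide": [0, 0, -0.08], "twist": 0}
    - {"gripper": -1, "slide": [0, 0, -0.09], "twist": 0}
    - {"gripper": -1, "slide": [0, 0, -0.09], "twist": 0}

```text
time: 17.0
tool_pos: [0.4542, 0.3208, 0.1013]
tool_rot: [[0.837, -0.547, 0.003], [-0.547, -0.837, 0.002], [0.001, -0.004, -1.0]]
wrist_force: [-0.5, -0.3, -1.1]
opening: 0.022
grip_force: 59.3
```

```bash
python3 -c "
from h import *
delta((.4497,-.0998),np.radians(8.9),.1)"
```

```text
t 17.0 slide [0.2265 0.3544 0.0004] twist 0.8362842248821929 j6 2.7622503199187336 tcp [0.4542 0.3208 0.1013]
```

Emit:
play_rows:
  deltas:
    - {"gripper": -1, "slide": [0.0235, 0.037, 0], "twist": 0.04}
    - {"gripper": -1, "slide": [0.047, 0.074, 0], "twist": 0.1}
    - {"gripper": -1, "slide": [0.071, 0.111, 0], "twist": 0.17}
    - {"gripper": -1, "slide": [0.0945, 0.148, 0], "twist": 0.25}
    - {"gripper": -1, "slide": [0.118, 0.185, 0], "twist": 0.34}

```text
time: 17.5
tool_pos: [0.4497, 0.099, 0.0984]
tool_rot: [[0.604, -0.797, -0.001], [-0.797, -0.604, -0.0], [-0.0, 0.001, -1.0]]
wrist_force: [1.3, 0.2, -1.5]
opening: 0.0218
grip_force: 59.3
```

```bash
python3 -c "
from h import *
delta((.4497,-.0998),np.radians(8.9),.1)"
```

```text
t 17.5 slide [ 0.1584  0.1201 -0.0015] twist 0.4933918496445351 j6 2.7063089483260927 tcp [0.4497 0.099  0.0984]
```

Emit:
play_rows:
  deltas:
    - {"gripper": -1, "slide": [0.037, 0.028, 0], "twist": 0.11}
    - {"gripper": -1, "slide": [0.074, 0.056, 0], "twist": 0.23}
    - {"gripper": -1, "slide": [0.111, 0.084, 0], "twist": 0.35}
    - {"gripper": -1, "slide": [0.148, 0.112, 0], "twist": 0.46}
    - {"gripper": -1, "slide": [0.1584, 0.12, 0], "twist": 0.493}

```text
time: 18.0
tool_pos: [0.4507, -0.1015, 0.0986]
tool_rot: [[0.151, -0.988, -0.001], [-0.988, -0.151, -0.001], [0.0, 0.001, -1.0]]
wrist_force: [0.7, 0.6, -0.0]
opening: 0.0221
grip_force: 59.3
```

Emit:
play_rows:
  deltas:
    - {"gripper": -1, "slide": [0, 0, 0], "twist": 0}
    - {"gripper": -1, "slide": [0, 0, 0.015], "twist": 0}
    - {"gripper": -1, "slide": [0, 0, 0.03], "twist": 0}
    - {"gripper": -1, "slide": [0, 0, 0.04], "twist": 0}
    - {"gripper": -1, "slide": [0, 0, 0.04], "twist": 0}

```text
time: 18.5
tool_pos: [0.4501, -0.0968, 0.0579]
tool_rot: [[0.16, -0.987, -0.003], [-0.987, -0.16, 0.001], [-0.001, 0.003, -1.0]]
wrist_force: [-0.2, -0.1, -1.2]
opening: 0.0223
grip_force: 59.3
```

```bash
python3 -c "
from h import *
delta((.4497,-.0998),np.radians(8.9),.0178)
cv2.imwrite('pics/w9.png',snapshot('wrist')[:,:,::-1])"
```

```text
t 18.5 slide [0.003  0.0008 0.0401] twist 0.005229562621910766 j6 2.7657186882719142 tcp [ 0.4501 -0.0968  0.0579]
```

View pics/w9.png

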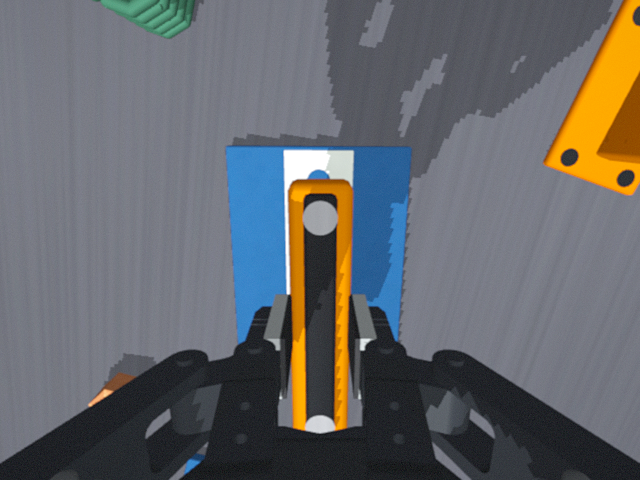

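The guide is held straight and in line with its silhouette. I'll lower it 40 mm and release.

Emit:
play_rows:
  deltas:
    - {"gripper": -1, "slide": [0.002, 0, 0.015], "twist": 0}
    - {"gripper": -1, "slide": [0.002, 0, 0.03], "twist": 0}
    - {"gripper": -1, "slide": [0.002, 0, 0.037], "twist": 0}
    - {"gripper": -1, "slide": [0.002, 0, 0.04], "twist": 0}
    - {"gripper": -1, "slide": [0.002, 0, 0.041], "twist": 0}

```text
time: 19.05
tool_pos: [0.4518, -0.0999, 0.0185]
tool_rot: [[0.158, -0.987, 0.0], [-0.987, -0.158, -0.0], [0.0, -0.0, -1.0]]
wrist_force: [-0.6, 0.7, -0.0]
opening: 0.0218
grip_force: 59.3
```

Emit:
play_rows:
  deltas:
    - {"gripper": 0.2, "slide": [0, 0, 0], "twist": 0}
    - {"gripper": 0.2, "slide": [0, 0, 0], "twist": 0}
    - {"gripper": 0.5, "slide": [0, 0, 0], "twist": 0}
    - {"gripper": 0.8, "slide": [0, 0, -0.03], "twist": 0}
    - {"gripper": 1, "slide": [0, 0, -0.08], "twist": 0}

```text
time: 19.55
tool_pos: [0.4495, -0.0996, 0.0972]
tool_rot: [[0.158, -0.987, -0.005], [-0.987, -0.158, 0.001], [-0.002, 0.005, -1.0]]
wrist_force: [1.5, -0.6, 0.3]
opening: 0.0851
grip_force: 0.0
```

Emit:
play_rows:
  deltas:
    - {"gripper": 1, "slide": [0, 0, -0.04], "twist": 0}
    - {"gripper": 1, "slide": [0, -0.02, -0.08], "twist": 0}
    - {"gripper": 1, "slide": [0, 0.03, -0.1], "twist": 0}
    - {"gripper": 1, "slide": [0, 0.07, -0.1], "twist": 0}
    - {"gripper": 1, "slide": [0, 0.11, -0.1], "twist": 0}

```text
time: 20.05
tool_pos: [0.3417, -0.1175, 0.1991]
tool_rot: [[0.159, -0.987, 0.002], [-0.987, -0.159, -0.001], [0.001, -0.001, -1.0]]
wrist_force: [-0.7, -1.2, 0.2]
opening: 0.0857
grip_force: 0.0
```

```bash
python3 -c "
from h import *
im=snapshot('top')[:,:,::-1]
cv2.imwrite('pics/t2.png',cv2.resize(im[160:360,220:500],None,fx=2.8,fy=2.8,interpolation=cv2.INTER_CUBIC))"
```

```text
(no output)
```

View pics/t2.png

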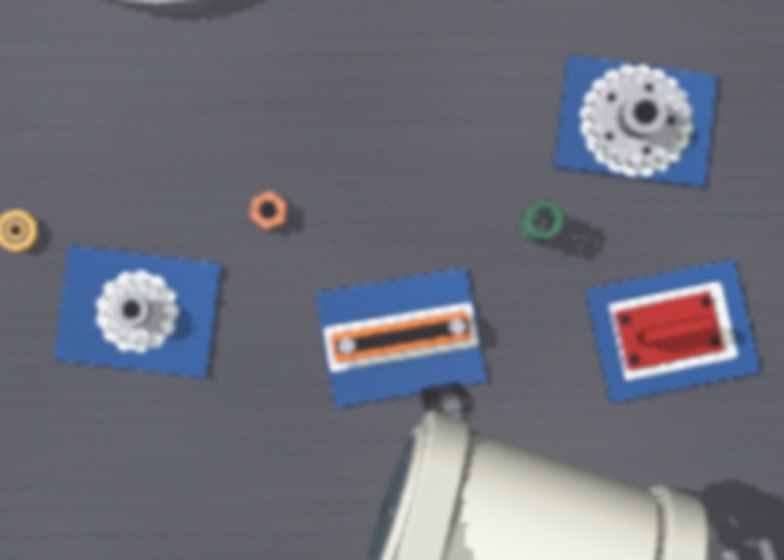

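All four parts lie inside their silhouettes; the bracket dots centre at (670,330) against a board centre of about (673,331). The spring at (542,221) and bearing at (15,230) have not moved. I'll hand in.

```bash
python3 -c "
from station import *
print(close_job())"
```

```text
the job is handed in; nothing more can be done
None
```

All four parts lie flat and released inside their own silhouettes, the spring and bearing stand where they were, and the job was handed in at about 20 s; the hand-in returned no verdict.

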